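Square up the leaning stand post with a try square

TASK

The post of this machine stand hangs on one snug bolt and leans over its rail. Pick up the try square, stand it on the rail in line with it and press it home into the corner, so that its stock sits flat on the rail, its blade brings the post upright and the whole edge bears on the post. Move the post only with the square, leave the other things on the bench alone, and finish while gripping the square and pressing it firmly down on the rail and against the post, so that the second bolt can go in: do not let go.

Things in the scene. Friction and masses are not known exactly. Their poses are not given: they have to be found in the camera images.
- rail_corner (a point): The inside corner: where the near face of the upright post (when square) meets the top of the rail, on the rail's centre line, 40 mm above the bench. x runs level along the rail TOWARDS the post, z up. Toggle clamps hold the rail at 235 mm on the -x side of the corner and 125 mm on the +x side; they reach 70 mm above the bench, red handles to -y.
- rail: Dark steel square tube, 40 mm wide, 40 mm high, fixed to the bench; origin on the bench under rail_corner, same axes. Its top is free from the corner to 210 mm back. Two blue fishplates flank the foot of the post, from 4 to 50 mm beyond the corner, up to 108 mm above the bench.
- post (a joint): Lean of the post, rad: 0 = square to the rail, positive = leaning over the rail (to -x of rail_corner); stops -0.06 and 0.16. Bright square tube 40 x 40 mm, black cap, top 269 mm above the bench; turns stiffly (0.25 N m friction, no spring: stays where put) about a bolt 30 mm above the rail top, 20 mm beyond the corner.
- post_top (a point): Middle of the upper edge of the post's face that looks at the square, 263 mm above the bench when the post is upright.
- square: Try square, 0.4 kg, standing on its stock: dark wooden stock 150 long, 22 wide, 36 mm high, brass heel; bright steel blade 30 x 4 mm rising at the heel end to 160 mm above the underside. Origin: middle of the underside; x along the stock towards the heel, z up. Blade edge and heel end form one face, 75 mm ahead of the origin.
- square_grip (a point): Where to grip the stock: mid-width, half-way up (18 mm above its underside), 100 mm behind the heel face, 70 mm behind the blade's inner edge, 50 mm from the stock's free end; axes as square. The centre of mass lies about 40 mm nearer the heel.
- square_heel (a point): Outer corner of the square: the heel face at the level of the stock's underside, in the middle of its width; axes as square. It belongs at rail_corner.
- wrench: Open-ended spanner lying on the bench, 190 mm long; leave it alone. Origin under its middle.
- bolt: Hex bolt standing on its head, 62 mm high; leave it alone. Origin at the middle of its underside.
- burr: Grey grinding disc of a mill, 110 mm across, 16 mm thick, lying flat; leave it alone. Origin at the middle of its underside.
- hopper: Round steel hopper bowl, 170 mm across, 75 mm high; leave it alone. Origin at the middle of its underside.
Not all that is in view belongs to the job. Leave any green or orange look-alike of the square alone.

How it is judged:
By the outcome, as a careful person would: the job done as asked, in the order asked, and still so for the second after the job is handed in, while the arm keeps its last pose, push and grip.
It also fails if it takes over 45 s, if anything falls off the work surface, if the arm or the gripper's body presses on something with over 40 N, if the wrist force passes 120 N, or if a joint passes its speed limit or range.

ROBOT

A 6-joint arm with a two-finger parallel gripper is mounted at the origin on the work surface. World frame = base frame: x ahead of the robot, y to its left, z up, the work surface at z = 0. Lengths are in m, angles in rad, forces in N, time in s.
With the tool pointing down it reaches from about 0.325 to 0.775 m from the base axis. Payload 5.5 kg.
Tool frame: the origin (TCP) lies between the finger pads; the fingertips stand 8 mm ahead of it and the grasp point (between the pads) lies 11 mm behind it (tcp_to_tips is the distance from the TCP to the fingertips, in m); z points along the fingers, y is the line along which they close (so a half turn about z gives the same grasp; the last joint's range is limited). The gripper opens to 88 mm and grips with 3 to 60 N. Pads are 20 mm wide; open, the fingers measure 115 mm over their backs; the gripper's body (75 mm by 178 mm) begins 61 mm behind the grasp point.
Start: joints at [1.128, 0.091, 1.231, -0, 1.82, -0.057], TCP at [0.226, 0.556, 0.231] pointing down, gripper open.
Joint ranges: [-2.87, 2.87], [-0.86, 2.18], [0.17, 2.46], [-1.51, 4.65], [0.06, 2.69], [-2.65, 2.65]. Speed limits (rad/s): [2.57, 2.57, 3.01, 3.14, 3.14, 3.14].

INTERFACE

Orientations are given as a unit quaternion [w, x, y, z].
In Python, from bench import * gives the robot as it stands. Calls block until the motion is done:
- move_to(position, orientation): joint-space move of the TCP to a pose.
- move_l(position, speed=0.15, orientation=None): straight line of the TCP; orientation=None keeps the orientation; speed is the mean speed in m/s.
- movej(angles): joint-space move.
- gripper_open() and close(): open the fingers fully, or close them until they stop; the grip force is fixed at half the most.
- hold(seconds).
- inverse_kinematics(position, orientation): joint angles nearest the present ones, or None.
- state(): the state.
- get_image(name): name is "scene" or "side" or "wrist"; returns a dict with "frame" (420x560x3 uint8, blue, green, red), "depth" (420x560 float32, m along the optical axis (not along the pixel's ray), 0 where there is no reading), "camera_matrix" (3x3 intrinsics, pixels), "view" (4x4, takes a point from world to camera coordinates). Camera axes: x right, y up, looking along -z (the intrinsics and any distortion apply to the point x, -y, -z); pixel columns grow to the right and rows downward; lengths in m; the calibration is good to about 2 mm. A picture is of the moment at which its call begins.
A pose or a line that the arm cannot do raises IKError and nothing moves.
- job_done(): hands the job in; it is judged then, once.
The state is a dict: "time": time; "joint_pos": joint angles; "dq": joint speeds; "joint_torque": joint torques, N m; "ee_pos": TCP position; "ee_rot": TCP orientation; "ft_force": force on the tool from outside, world axes, zero at the start; "moment": the same for the moment, N m; "finger_gap": finger opening in m; "finger_force": force on a finger pad.
Only numpy, scipy, OpenCV 4.12 (cv2) and the standard library are available. Lean on these libraries where they do the work, as an engineer would, in place of code of your own. Each camera call takes 0.05 s, during which the arm holds its last target. There are 200 camera calls.

## Working session

There is one attempt and no reset: what is moved stays moved. The work goes in short steps, each a Python script; the robot and the scene stay as the last script left them, time stands still between calls to the robot, and variables do not carry over. Pictures are saved under pics/ and viewed, at most 10 in all, crops included, and the job is handed in when it is done.

```bash
mkdir -p pics; ls
cat > h.py <<'E'
import numpy as np, cv2
from bench import *
def shot(n,save=None):
    im=get_image(n)
    np.savez('/tmp/%s.npz'%(save or n),**{k:np.asarray(im[k]) for k in('frame','depth','camera_matrix','view')})
    if save: cv2.imwrite('pics/%s.png'%save,im['frame'])
    return im
def load(n): return dict(np.load('/tmp/%s.npz'%n))
def ray(im,u,v):
    K=np.array(im['camera_matrix']);V=np.array(im['view'])
    d=np.linalg.inv(K)@[u,v,1]; d=np.array([d[0],-d[1],-d[2]])
    R=V[:3,:3]; return -R.T@V[:3,3], R.T@d
def onz(im,u,v,z):
    o,d=ray(im,u,v); return o+d*(z-o[2])/d[2]
def pt(im,u,v):
    o,d=ray(im,u,v); return o+d*float(im['depth'][int(round(v)),int(round(u))])
def cloud(im):
    h,w=im['depth'].shape; u,v=np.meshgrid(np.arange(w),np.arange(h))
    K=np.array(im['camera_matrix']);V=np.array(im['view']);D=np.array(im['depth'])
    p=np.stack([(u-K[0,2])/K[0,0]*D,-(v-K[1,2])/K[1,1]*D,-D],-1)
    return (p-V[:3,3])@V[:3,:3]
def proj(im,P):
    K=np.array(im['camera_matrix']);V=np.array(im['view'])
    c=V[:3,:3]@np.array(P)+V[:3,3]; q=K@[c[0],-c[1],-c[2]]; return q[:2]/q[2]
def tri(a,b):
    (o1,d1),(o2,d2)=a,b
    A=np.stack([d1,-d2],1); s=np.linalg.lstsq(A,o2-o1,rcond=None)[0]
    p,q=o1+d1*s[0],o2+d2*s[1]; return (p+q)/2,np.linalg.norm(p-q)
E
python3 - <<'E'
from h import *
a=shot('scene','scene1');b=shot('side','side1');w=shot('wrist','wrist1')
print(a['camera_matrix'],[(ray(i,280,210)) for i in(a,b,w)]);print(state())
E
```

```text
pics
[[448.90156833   0.         283.34822139]
 [  0.         448.90156833 216.79456104]
 [  0.           0.           1.        ]] [(array([1.36029277, 0.26798793, 0.83633498]), array([-0.76567933, -0.20472924, -0.61000478])), (array([0.31972937, 0.92188785, 1.1926533 ]), array([ 0.1674178 , -0.64729937, -0.74367653])), (array([0.14884434, 0.58756773, 0.38323527]), array([ 0.25879989, -0.11979349, -0.95862858]))]
{'time': 0.15, 'joint_pos': array([ 1.12826872e+00,  9.16806028e-02,  1.23159799e+00,  1.49899138e-05,
        1.81979584e+00, -5.67077835e-02]), 'dq': array([ 0.00211751, -0.00262765, -0.00315678, -0.00080131,  0.00124738,
        0.00037464]), 'joint_torque': array([ 1.50326530e-03, -4.47043347e+01, -4.06908882e+01,  6.98893284e-02,
        2.74050428e-02, -1.04172977e-04]), 'ee_pos': array([0.22570281, 0.55570396, 0.22977616]), 'ee_rot': array([-1.90065389e-04,  1.91713779e-01,  9.81450599e-01, -7.16135617e-04]), 'ft_force': array([-0.35785157, -0.25479415, -0.47324977]), 'moment': array([-0.03834681,  0.01580569, -0.01632041]), 'finger_force': 0.0, 'finger_gap': 0.08793207796937975}
```

View pics/scene1.png

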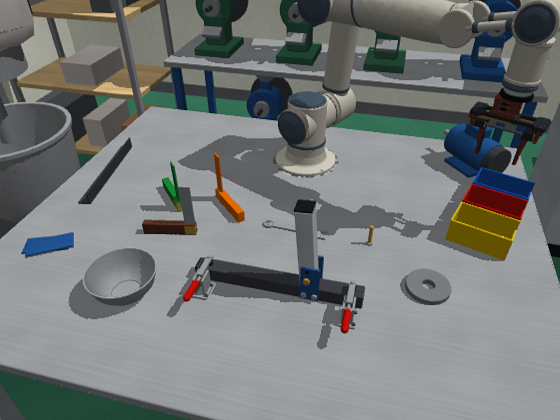

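View pics/side1.png

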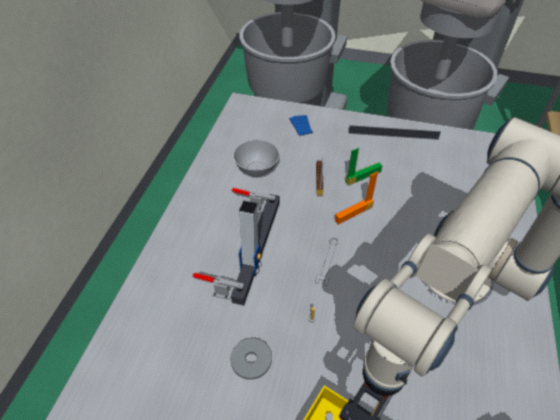

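The brown square with brass heel and steel blade is in scene at (170,227), blade at (188,205), and in side at (320,178). The look-alikes are green (172,190) and orange (228,205). The brown one fits "dark wooden stock, brass heel, bright blade". The rail runs from (200,270) to (360,295), with the post at (308,250). I'll confirm the square in a crop and measure.

Run:
```python
from h import *
a=load('scene1');b=load('side1')
cv2.imwrite('pics/crop1.png',np.hstack([cv2.resize(a['frame'][150:330,130:380],(500,360),interpolation=2),cv2.resize(b['frame'][140:320,210:360],(300,360),interpolation=2)]))
for n,im in(('scene',a),('side',b)):
    hsv=cv2.cvtColor(im['frame'],cv2.COLOR_BGR2HSV);C=cloud(im)
    for nm,lo,hi in(('wood',(3,90,30),(14,255,140)),('brass',(15,90,90),(28,255,255)),('red',(0,200,120),(3,255,255)),('blue',(105,120,40),(120,255,255)),('black',(0,0,0),(180,255,28)),('dark',(0,0,28),(180,60,70))):
        m=cv2.inRange(hsv,lo,hi); N,L,S,c=cv2.connectedComponentsWithStats(m)
        for i in range(1,N):
            if S[i,4]<25: continue
            P=C[L==i]; md=np.median(P,0)
            if not(0.2<md[0]<.9 and abs(md[1])<.6 and -0.02<md[2]<.35): continue
            print(n,nm,S[i],md.round(3),np.percentile(P,2,0).round(3),np.percentile(P,98,0).round(3))
```

```text
scene wood [470 114   7  10  29] [0.225 0.473 0.323] [0.213 0.465 0.309] [0.23  0.481 0.335]
scene wood [479 126   7  11  35] [0.216 0.506 0.287] [0.207 0.497 0.273] [0.222 0.513 0.299]
scene wood [475 135   6  18  38] [0.216 0.504 0.248] [0.212 0.44  0.224] [0.517 0.509 0.418]
scene wood [519 139   8   8  27] [0.254 0.598 0.285] [0.25  0.594 0.274] [0.258 0.604 0.294]
scene wood [214 154   9  38 192] [ 0.301 -0.208  0.094] [ 0.133 -0.284 -0.001] [ 0.311 -0.196  0.156]
scene wood [220 195  25  27 192] [ 0.374 -0.144  0.016] [ 0.32  -0.202 -0.001] [ 0.397 -0.105  0.032]
scene wood [142 220  54  14 565] [ 0.496 -0.303  0.028] [ 0.475 -0.361  0.001] [ 0.512 -0.227  0.038]
scene brass [ 445  201   76   60 2708] [0.328 0.563 0.039] [0.237 0.476 0.001] [0.375 0.647 0.071]
scene brass [369 225   5  18  29] [0.399 0.268 0.047] [0.358 0.261 0.005] [0.403 0.27  0.064]
scene red [478 204  21   8  26] [0.243 0.578 0.07 ] [0.231 0.551 0.067] [0.253 0.601 0.071]
scene red [184 280  15  20 138] [ 0.732 -0.113  0.065] [ 0.701 -0.121  0.058] [ 0.759 -0.108  0.068]
scene red [342 309   9  23 141] [0.7
[... 2835 characters left out ...]
0.589 0.083 0.019] [0.604 0.172 0.111]
side blue [239 249   3  18  26] [0.637 0.167 0.089] [0.477 0.156 0.042] [0.639 0.547 0.651]
side dark [260 198  19  56 149] [ 0.597 -0.005  0.035] [ 0.595 -0.125  0.014] [0.602 0.092 0.043]
side dark [240 201  17  12 110] [0.613 0.126 0.267] [0.595 0.106 0.263] [0.633 0.144 0.271]
side dark [268 200   8   4  25] [ 0.616 -0.108  0.043] [ 0.606 -0.119  0.035] [ 0.629 -0.104  0.055]
side dark [257 212   7  31 102] [0.623 0.005 0.039] [ 0.61  -0.051  0.034] [0.635 0.065 0.045]
side dark [232 271  22  33 151] [0.598 0.265 0.03 ] [0.595 0.18  0.012] [0.629 0.276 0.041]
side dark [236 288   8   5  25] [0.613 0.253 0.044] [0.606 0.243 0.035] [0.625 0.257 0.052]
```

View pics/crop1.png

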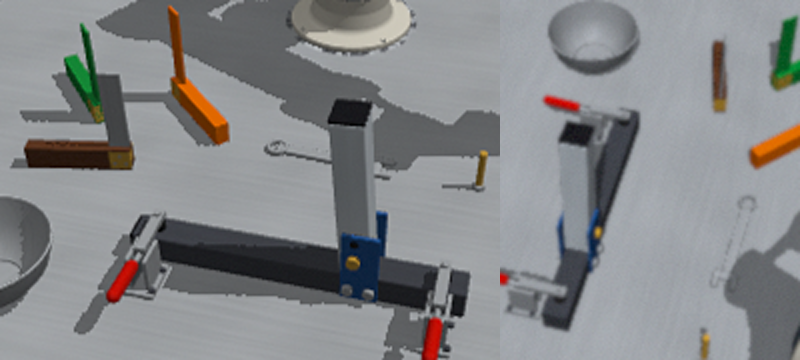

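The crop confirms the brown square with its brass heel; the rail is dark, with the post leaning towards -y. Next I fit rail and square lines from both views.

Run:
```python
from h import *
def fit(P):
    c=(P.max(0)+P.min(0))/2; l=cv2.fitLine(P.astype(np.float32),cv2.DIST_HUBER,0,.01,.01).ravel(); return l[:2],l[2:]
for n in('scene1','side1'):
    im=load(n);C=cloud(im).reshape(-1,3);F=cv2.cvtColor(im['frame'],cv2.COLOR_BGR2HSV).reshape(-1,3)
    dark=(F[:,2]<75)
    m=dark&(abs(C[:,0]-.617)<.04)&(C[:,1]>-.09)&(C[:,1]<.08)&(abs(C[:,2]-.04)<.006)
    P=C[m];d,o=fit(P[:,:2]); n_=np.array([-d[1],d[0]]);s=(P[:,:2]-o)@n_
    print(n,'rail',m.sum(),d.round(4),o.round(4),'z',np.median(P[:,2]).round(4),'width pct',np.percentile(s,[2,98]).round(4))
    m=(F[:,1]>90)&(F[:,0]<30)&(abs(C[:,0]-.49)<.05)&(C[:,1]<-.19)&(C[:,1]>-.4)
    P=C[m&(C[:,2]>.005)&(C[:,2]<.06)];d,o=fit(P[:,:2]);d=d*np.sign(d[1]);s=(P[:,:2]-o)@d
    w=(P[:,:2]-o)@np.array([-d[1],d[0]])
    print('square',len(P),d.round(4),'ends',(o+d*s.max()).round(4),(o+d*s.min()).round(4),'top',np.percentile(P[:,2],98).round(4),'w',np.percentile(w,[2,98]).round(4))
    # post near face / silhouettes: bright points above fishplates
    m=(abs(C[:,0]-.617)<.05)&(C[:,1]>.04)&(C[:,1]<.22)&(C[:,2]>.12)&(C[:,2]<.26)
    P=C[m]
    for z in(.13,.16,.19,.22,.25):
        q=P[abs(P[:,2]-z)<.008]
        if len(q): print('post z',z,len(q),np.percentile(q,[3,97],axis=0).round(4)[:,:2].tolist())
```

```text
scene1 rail 773 [ 0.0088 -1.    ] [ 0.6213 -0.0039] z 0.0392 width pct [-0.0186  0.0162]
square 617 [-0.2123  0.9772] ends [ 0.479  -0.2165] [ 0.5108 -0.363 ] top 0.0381 w [-0.005   0.0153]
post z 0.13 104 [[0.6028, 0.1155], [0.6373, 0.1534]]
post z 0.16 112 [[0.6002, 0.1127], [0.6373, 0.1514]]
post z 0.19 116 [[0.6069, 0.1098], [0.6373, 0.1491]]
post z 0.22 121 [[0.6024, 0.1095], [0.6373, 0.1471]]
post z 0.25 129 [[0.6085, 0.1068], [0.6383, 0.1449]]
side1 rail 257 [ 0.0662 -0.9978] [ 0.6133 -0.0024] z 0.039 width pct [-0.0192  0.0196]
square 126 [-0.2195  0.9756] ends [ 0.4731 -0.2125] [ 0.5061 -0.3594] top 0.0397 w [-0.006   0.0123]
post z 0.13 69 [[0.5953, 0.1236], [0.6339, 0.1585]]
post z 0.16 60 [[0.5952, 0.1178], [0.6329, 0.155]]
post z 0.19 67 [[0.5953, 0.1143], [0.632, 0.1535]]
post z 0.22 69 [[0.5954, 0.12], [0.6332, 0.1505]]
post z 0.25 72 [[0.5953, 0.1186], [0.6322, 0.1492]]
```

```bash
cat >> h.py <<'E'
from scipy.spatial.transform import Rotation as Rn
def quat(yaw,tilt):
    """tool x level along yaw (heading to heel), tool z down, tilted so that the body leans back from the heel"""
    x=np.array([np.cos(yaw),np.sin(yaw),0]);z=np.array([0,0,-1.]);y=np.cross(z,x)
    # lean: z axis tips towards +x (fingers forward, body back)
    z2=np.cos(tilt)*z+np.sin(tilt)*x; x2=np.cross(y,z2)
    q=Rn.from_matrix(np.stack([x2,y,z2],1)).as_quat(); return [q[3],q[0],q[1],q[2]]
E
python3 - <<'E'
from h import *
a=load('scene1');w=load('wrist1')
cv2.imwrite('pics/crop2.png',np.hstack([cv2.resize(a['frame'][70:170,430:560],(390,300),interpolation=2),cv2.resize(w['frame'],(400,300))]))
for im in(a,load('side1')):
    h=cv2.cvtColor(im['frame'],cv2.COLOR_BGR2HSV);m=cv2.inRange(h,(50,150,50),(70,255,255))>0
    P=cloud(im)[m];P=P[(abs(P[:,0]-.4)<.15)&(P[:,1]<-.1)&(P[:,2]>.005)&(P[:,1]>-.5)];print('green',np.percentile(P,[1,99],axis=0).round(3).tolist())
y0=np.arctan2(.977,-.216)
for t in(0,.15,.25):
    for p,yw in(((.495,-.306,.3),y0),((.495,-.306,.014),y0),((.618,.02,.15),np.pi/2),((.618,.02,.05),np.pi/2)):
        print(t,p,np.round(inverse_kinematics(p,quat(yw,t)),2))
E
```

```text
green [[0.282, -0.407, 0.006], [0.39, -0.303, 0.16]]
green [[0.279, -0.399, 0.008], [0.385, -0.296, 0.156]]
0 (0.495, -0.306, 0.3) [-0.61  0.07  1.13 -0.    1.94 -0.83]
0 (0.495, -0.306, 0.014) [-0.61  0.11  1.6  -0.    1.43 -0.83]
0 (0.618, 0.02, 0.15) [-0.02  0.14  1.32 -0.    1.68 -0.02]
0 (0.618, 0.02, 0.05) [-0.02  0.18  1.46 -0.    1.51 -0.02]
0.15 (0.495, -0.306, 0.3) [-0.67  0.17  1.03  0.11  2.06 -0.84]
0.15 (0.495, -0.306, 0.014) [-0.67  0.21  1.5   0.09  1.55 -0.89]
0.15 (0.618, 0.02, 0.15) [-0.11  0.14  1.33  0.15  1.69 -0.09]
0.15 (0.618, 0.02, 0.05) [-0.11  0.18  1.46  0.15  1.52 -0.11]
0.25 (0.495, -0.306, 0.3) [-0.7   0.24  0.97  0.18  2.13 -0.84]
0.25 (0.495, -0.306, 0.014) [-0.7   0.28  1.43  0.15  1.64 -0.92]
0.25 (0.618, 0.02, 0.15) [-0.16  0.15  1.33  0.25  1.7  -0.13]
0.25 (0.618, 0.02, 0.05) [-0.16  0.19  1.46  0.25  1.53 -0.17]
```

View pics/crop2.png

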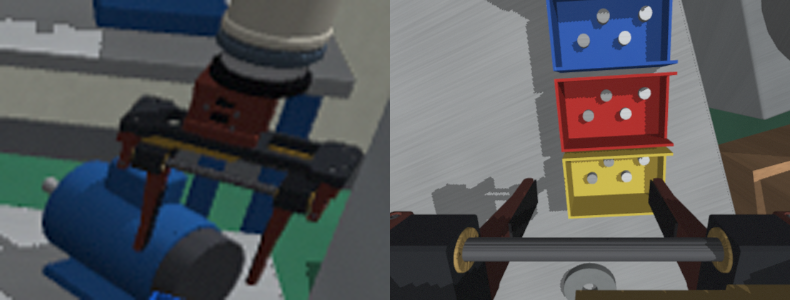

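The gripper has no camera housing in view (red body, fingers at left and right in the wrist view). I go up, then hover above the square and look from there.

Run:
```python
from h import *
s=state();move_to([.226,.556,.42],s['ee_rot'])
y0=np.arctan2(.977,-.216)
move_to([.498,-.315,.23],quat(y0,.1))
w=shot('wrist','wrist2');st=state();print(st['time'],st['ee_pos'])
h=cv2.cvtColor(w['frame'],cv2.COLOR_BGR2HSV);C=cloud(w)
m=(C[...,2]>.028)&(C[...,2]<.048)&(C[...,0]>.42)&(C[...,0]<.56)&(C[...,1]>-.4)&(C[...,1]<-.17)
m&=(h[...,1]>80)
P=C[m]; print(m.sum(),np.median(P[:,2]))
r=cv2.minAreaRect((P[:,:2]*1000).astype(np.float32));print(r,cv2.boxPoints(r).round(1).tolist())
v,u=np.nonzero(m);print(u.min(),u.max(),v.min(),v.max())
```

```text
4.2417 [ 0.49844751 -0.31441856  0.23018267]
2179 0.035476462164402145
((485.10955810546875, -290.74786376953125), (20.713537216186523, 147.21038818359375), 12.570940971374512) [[459.0, -221.1999969482422], [491.0, -364.79998779296875], [511.20001220703125, -360.29998779296875], [479.20001220703125, -216.6999969482422]]
268 287 118 249
```

View pics/wrist2.png

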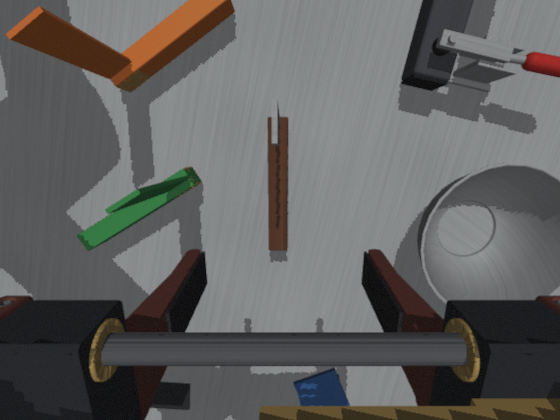

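The wrist view shows the brown stock at u 268–287, v 118–249, with the heel at the top and the blade edge-on at (277,120). The measured size is 147x21 mm and its top is 35.5 mm up, which fits. I grip it 95 mm behind the heel.

Run:
```python
from h import *
d=np.array([-.2175,.976]);d/=np.linalg.norm(d);yaw=np.arctan2(d[1],d[0])
g=np.array([.4688,-.2175])-.095*d
q=quat(yaw,.1)
move_l([*g,.09],.2,q); move_l([*g,.013],.08)
print(state()['ft_force']);close();s=state();print(s['finger_gap'],s['finger_force'],s['ft_force'],s['ee_pos'])
move_l([*g,.033],.05);hold(.2);s=state();print(s['ft_force'],s['moment'],s['finger_gap'])
move_l([*g,.15],.15);w=shot('wrist','wrist3');b=shot('scene','scene3');s=state();print(s['time'],s['ee_pos'])
cv2.imwrite('pics/pair3.png',np.hstack([cv2.resize(w['frame'],(400,300)),cv2.resize(b['frame'][100:280,100:340],(400,300))]))
h=cv2.cvtColor(w['frame'],cv2.COLOR_BGR2HSV);C=cloud(w)
m=cv2.inRange(h,(3,90,30),(20,255,140))>0
P=C[m&(np.linalg.norm(C[...,:2]-g,axis=-1)<.12)&(C[...,2]>.1)];t=(P[:,:2]-g)@d;n=(P[:,:2]-g)@[-d[1],d[0]]
for a in np.arange(-.06,.1,.02):
    k=abs(t-a)<.005
    if k.sum()>5: print(a.round(2),k.sum(),np.median(P[k],0).round(4),np.percentile(n[k],[3,97]).round(4))
```

```text
[-0.94377135  0.00517959  0.8190789 ]
0.02205805623913795 29.979702830314636 [-0.13082451 -0.15754189  0.02514584] [ 0.48959987 -0.31018314  0.01297985]
[ 0.07032679  0.70122104 -4.1213751 ] [-0.33893327 -0.05091447  0.01650321] 0.021834593315692305
9.0083 [ 0.48888824 -0.30980199  0.14815218]
-0.04 638 [ 0.4971 -0.3504  0.1711] [-0.0087  0.011 ]
-0.02 376 [ 0.4918 -0.3268  0.1713] [-0.072   0.0743]
0.0 2861 [ 0.4865 -0.3112  0.2267] [-0.0721  0.0747]
0.02 2550 [ 0.4835 -0.2907  0.2259] [-0.0721  0.0746]
0.04 1053 [ 0.4796 -0.2714  0.1711] [-0.0086  0.011 ]
0.06 1167 [ 0.4752 -0.2519  0.1711] [-0.0086  0.0111]
0.08 1269 [ 0.4709 -0.2323  0.1712] [-0.0088  0.0113]
```

View pics/pair3.png

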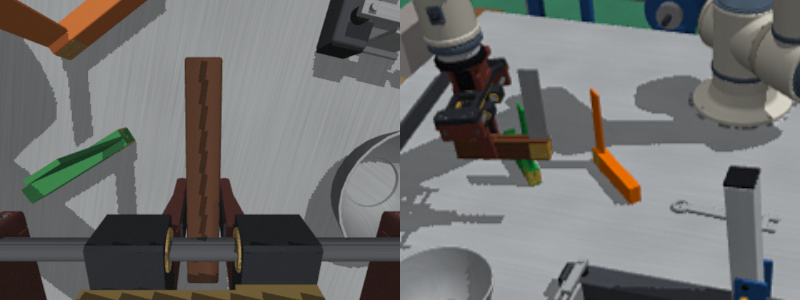

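The square hangs level (top 171 mm along its whole length), is centred in the grip, and nothing else moved. Now I hover beside the rail and measure it with the wrist camera.

Run:
```python
from h import *
move_l([.489,-.31,.2],.2)
move_l([.53,-.04,.2],.2,quat(np.pi/2,.1))
w=shot('wrist','wrist4');sd=shot('side','side4');sc=shot('scene','scene4');s=state();print(s['time'],s['ee_pos'],s['ft_force'])
cv2.imwrite('pics/pair4.png',np.hstack([cv2.resize(w['frame'],(400,300)),cv2.resize(sc['frame'][150:330,130:370],(400,300))]))
for nm,im in(('w',w),('side',sd),('scene',sc)):
    C=cloud(im)
    for y in(-.08,-.05,-.02,.01,.04,.07):
        k=(abs(C[...,1]-y)<.005)&(abs(C[...,2]-.04)<.004)&(abs(C[...,0]-.617)<.035)
        if k.sum()>10: print(nm,y,k.sum(),np.percentile(C[k][:,0],[1,99]).round(4),np.median(C[k][:,2]).round(4))
```

```text
11.075 [ 0.52994427 -0.04072165  0.19993967] [-0.8354223  -0.76904141 -3.01285985]
w -0.08 342 [0.5955 0.6342] 0.0394
w -0.05 353 [0.5953 0.6345] 0.0394
w -0.02 387 [0.5952 0.634 ] 0.0394
w 0.01 400 [0.5949 0.6337] 0.0394
w 0.04 400 [0.5952 0.6334] 0.0394
w 0.07 450 [0.5951 0.6334] 0.0395
side -0.08 20 [0.5963 0.6312] 0.0398
side -0.05 18 [0.5979 0.6349] 0.0397
side -0.02 27 [0.598 0.636] 0.0397
side 0.01 21 [0.5991 0.6287] 0.0391
side 0.04 16 [0.5953 0.6211] 0.0392
side 0.07 12 [0.5958 0.6113] 0.0382
scene -0.08 51 [0.5985 0.6379] 0.0391
scene -0.05 49 [0.5995 0.6381] 0.0392
scene -0.02 46 [0.598  0.6356] 0.04
scene 0.01 48 [0.5981 0.636 ] 0.0391
scene 0.04 48 [0.596  0.6369] 0.0392
scene 0.07 49 [0.5982 0.6366] 0.0394
```

View pics/pair4.png

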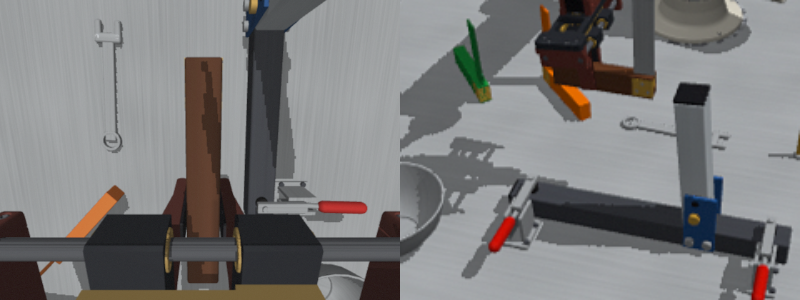

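The wrist view shows the rail at u 245–285 (of 400), with the post and fishplate at its top and the clamp at (290,208). The wrist camera puts the rail centre at x≈0.615, and at 0.616 after correcting its 1.2 mm bias. The scene camera says 0.6175, and the yaw is about 0. Now to set it down by force and slide.

```bash
cat > f.py <<'E'
from h import *
def F(n=4):
    r=[]
    for _ in range(n): hold(.03); r.append(state()['ft_force'])
    return np.mean(r,0)
E
python3 - <<'E'
from f import *
X=.6165;Y=-.012;q=quat(np.pi/2+.003,.1)
move_l([X,Y,.2],.2,q);move_l([X,Y,.063],.1);hold(.3)
f0=F(6);print('f0',f0,state()['ee_pos'],state()['time'])
z=.063
while z>.047:
    z-=.001;move_l([X,Y,z],.02);f=F(3)-f0
    if f[2]>5: break
print('contact',z,f,state()['ee_pos'],state()['moment'],state()['time'])
np.save('/tmp/f0.npy',f0);np.save('/tmp/cmd.npy',[X,Y,z])
E
```

```text
f0 [-0.17759395 -0.05938155 -3.94900824] [ 0.61650197 -0.01199988  0.06300122] 13.7
contact 0.05199999999999999 [-3.46798413 -0.34536729  7.99990217] [ 0.6166314  -0.01199376  0.05297384] [-0.09812671  0.78115275  0.07794718] 17.55
```

Run:
```python
from f import *
f0=np.load('/tmp/f0.npy');X,Y,z=np.load('/tmp/cmd.npy')
Y=.012;move_l([X,Y,z],.03);f=F(3)-f0;print(Y,f.round(2))
while Y<.036:
    Y+=.0015;move_l([X,Y,z],.03);f=F(2)-f0
    print(round(Y,4),f.round(1),state()['ee_pos'].round(4),end='; ')
    if f[1]<-10: break
    if f[2]<6: z-=.0003
np.save('/tmp/cmd.npy',[X,Y,z]);print(z,state()['time'],state()['finger_gap'])
sc=shot('scene','scene5');sd=shot('side','side5')
cv2.imwrite('pics/pair5.png',np.hstack([cv2.resize(sc['frame'][170:310,190:370],(514,400),interpolation=2),cv2.resize(sd['frame'][160:320,200:310],(275,400),interpolation=2)]))
```

```text
0.012 [ 1.24 -4.69  9.15]
0.0135 [-0.1 -5.2  9.7] [0.6174 0.0128 0.053 ]; 0.015 [ 0.4 -5.4  9.2] [0.6173 0.0143 0.053 ]; 0.0165 [ 0.3 -5.3  9.5] [0.6173 0.0156 0.053 ]; 0.018 [ 0.6 -6.5  9.9] [0.6173 0.0169 0.053 ]; 0.0195 [ 0.4 -6.9  9.7] [0.6173 0.0183 0.053 ]; 0.021 [ 0.7 -6.9  9.4] [0.6173 0.0198 0.053 ]; 0.0225 [ 0.6 -7.   9.6] [0.6173 0.0213 0.053 ]; 0.024 [ 1.1 -6.2  9.7] [0.6173 0.0229 0.053 ]; 0.0255 [ 0.2 -6.4  9.5] [0.6173 0.0244 0.053 ]; 0.027 [ 0.2 -8.7  9.8] [0.6173 0.0253 0.053 ]; 0.0285 [ -0.3 -12.5  10. ] [0.6173 0.0254 0.053 ]; 0.05199999999999999 22.0833 0.02160315113676228
```

View pics/pair5.png

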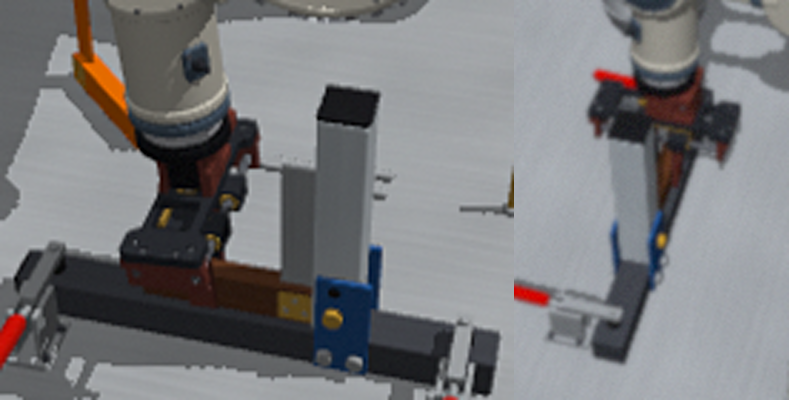

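The scene view (left) shows the heel in the corner at (310,305), the blade along the post face with no gap, and the post upright. The travel stopped at y=0.0254 as the force rose. I now press more firmly and measure.

Run:
```python
from f import *
f0=np.load('/tmp/f0.npy');X,Y,z=np.load('/tmp/cmd.npy')
for _ in range(12):
    f=F(3)-f0
    if f[2]>=17 and f[1]<=-16: break
    if f[2]<17: z-=.0006
    if f[1]>-16: Y+=.0006
    move_l([X,Y,z],.02)
np.save('/tmp/cmd.npy',[X,Y,z])
hold(.5);s=state();print(f.round(1),(F(6)-f0).round(1),s['moment'].round(2),s['ee_pos'],s['finger_gap'],s['time'],X,Y,z)
sc=shot('scene','scene6');sd=shot('side','side6')
for nm in('scene5','scene6','side6'):
    C=cloud(load(nm)); out=[]
    for zz in np.arange(.12,.265,.02):
        k=(abs(C[...,2]-zz)<.006)&(C[...,0]>(.625 if 'scene' in nm else .59))&(C[...,0]<.645)&(C[...,1]>.1)&(C[...,1]<.19)
        b=(abs(C[...,2]-zz)<.006)&(C[...,0]>.60)&(C[...,0]<.625)&(C[...,1]>.07)&(C[...,1]<.118)
        out.append([zz]+list(np.percentile(C[k][:,1],[3,97]))+([*np.percentile(C[b][:,1],[3,97])] if b.sum()>4 else []))
    for o in out: print(nm,np.round(o,4))
    t=np.array([[o[0],o[1],o[2]] for o in out]);print('slopes',np.polyfit(t[:,0],t[:,1],1)[0],np.polyfit(t[:,0],t[:,2],1)[0])
cv2.imwrite('pics/c6.png',cv2.resize(sc['frame'][180:300,230:340],(733,600),fx=0,fy=0,interpolation=cv2.INTER_CUBIC)[:600])
```

```text
[ -4.2 -17.8  17.7] [ -4.7 -17.6  17.5] [-2.48  0.97  0.17] [0.61733482 0.02556901 0.05291259] 0.021864831185606684 23.8333 0.6165 0.03030000000000001 0.05019999999999998
scene5 [0.12   0.1205 0.1574 0.0879 0.1136]
scene5 [0.14   0.1199 0.1576 0.0901 0.1137]
scene5 [0.16   0.1193 0.1574 0.0902 0.1133]
scene5 [0.18   0.1191 0.1579 0.0893 0.1127]
scene5 [0.2    0.1191 0.1577 0.0898 0.1146]
scene5 [0.22   0.1205 0.1578]
scene5 [0.24   0.1204 0.1578]
scene5 [0.26   0.1197 0.1579]
slopes -4.198439694380863e-05 0.0035271545329240853
scene6 [0.12   0.1206 0.1573 0.0878 0.1142]
scene6 [0.14   0.12   0.1578 0.0898 0.1138]
scene6 [0.16   0.1196 0.1574 0.0903 0.1133]
scene6 [0.18   0.1187 0.1569 0.0901 0.1133]
scene6 [0.2    0.1203 0.1578 0.0895 0.1144]
scene6 [0.22   0.1206 0.1574]
scene6 [0.24   0.1198 0.1574]
scene6 [0.26   0.1198 0.1574]
slopes -0.0013133085431010622 -0.00021873455624034791
side6 [0.12   0.1242 0.1623]
side6 [0.14   0.1316 0.1617]
side6 [0.16   0.1265 0.1623]
side6 [0.18   0.1262 0.1623]
side6 [0.2    0.1304 0.163 ]
side6 [0.22   0.1274 0.1619]
side6 [0.24   0.1278 0.161 ]
side6 [0.26   0.1219 0.1608]
slopes -0.016826613291253227 -0.008754652452605679
```

View pics/c6.png

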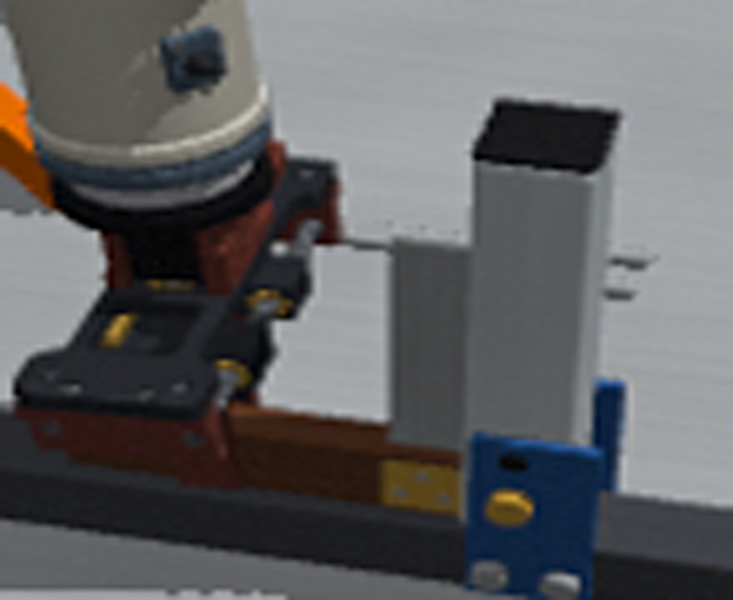

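The post is upright (slope under 2 mrad), the blade edge and brass heel lie flush on it at (470,240–510), and the stock is flat on the rail. The forces hold at 17.5 N down and 17.6 N towards the post. Handing in.

```bash
python3 -c "
from bench import *
print(job_done())"
```

```text
the job is handed in; nothing more can be done
None
```

Job handed in at about 24 s of the 45 s: the square is still gripped and pressed into the corner (about 17 N down, 17 N towards the post), the post reads upright to within about 2 mrad in the scene camera (the coarser side view was noisier), and I touched nothing else on the bench.

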